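# Packing plates and hand weight over the press fixture

### The job

Stack the thick packing plate and then the thin one squarely on the raised seat of the fixture, and let go of them. Then pick up the hand weight by its handle, carry it over the clamp bar, and finish while still holding it, level and at rest, hovering about 10 mm above the pile and squared up with it, so that the gap can be checked before pressing. The weight must never touch the pile or the fixture; do not knock the clamp bar or disturb the other things on the bench.

Things in the scene. Friction and masses are not known exactly. Their poses are not given: they have to be found in the camera images.
- thick_plate: the thick packing plate: plain aluminium slab 90 x 50 x 20 mm, about 0.24 kg, lying flat on the bench. Origin at the centre of its underside; x along its 90 mm length, y along its 50 mm width, z up.
- thin_plate: the thin packing plate: plain aluminium slab 90 x 50 x 12 mm, about 0.15 kg, lying flat. Origin and axes as for the thick plate.
- weight: hand weight, about 0.6 kg: dark steel foot 90 x 50 x 16 mm with an upright black rubber handle on its centre (34 mm along x, 22 mm along y, from 16 to 100 mm above its underside). Origin at the centre of its underside; x along the 90 mm length, y along the 50 mm width, z up. It may be squared up either way round. The two plates and the weight share three places to the right of the clamp bar, in any order.
- fixture: fixed press fixture to the left of the clamp bar: dark base 150 x 110 x 14 mm with a raised steel seat block 90 x 50 mm in its middle, its top 40 mm above the bench; no walls around the seat. Origin at the centre of its underside, x along the 150 and 90 mm lengths.
- seat (a point): centre of the top of the fixture's seat (90 mm along x, 50 mm along y), 40 mm above the bench, axes as the fixture's. The finished pile of two plates stands 32 mm above it.
- thick_plate_top (a point): centre of the thick plate's upper face, axes as the plate's
- thin_plate_top (a point): centre of the thin plate's upper face, axes as the plate's
- clamp_bar: fixed steel clamp bar between the fixture and the loose parts: a level bar on two posts, 340 mm long along its x (roughly ahead of the robot), 36 mm wide over its two red clamp blocks, 60 mm over its feet, top 85 mm above the bench; a screw 12 mm across near each end (155 mm either side of its middle) rises to 115 mm. Origin on the bench under its middle.
- bar_top (a point): middle of the clamp bar's top, 85 mm above the bench, axes as the bar's
- collar: bystander, to be left alone: steel ring, 36 mm across, 14 mm high. Origin at the centre of its underside.
- tape_roll: bystander, to be left alone: roll of tape lying flat, 90 mm across, 25 mm high. Origin at the centre of its underside.
- mixing_cup: bystander, to be left alone: white cup, 76 mm across, 85 mm high. Origin at the centre of its underside.
- screwdriver: bystander, to be left alone: screwdriver lying flat. Origin at the centre of its underside.
- jar: bystander, to be left alone: closed jar, 60 mm across, 75 mm high. Origin at the centre of its underside.
- offcut: bystander, to be left alone: wooden offcut 60 x 35 x 18 mm. Origin at the centre of its underside.
- wrench: bystander, to be left alone: wrench lying flat. Origin at the centre of its underside.
There are look-alikes about, which are no part of the job. What is shaped like the thin_plate but pink is not meant.

How it is judged:
By the outcome, as a careful person would: the job done as asked, in the order asked, and still so for the second after the job is handed in, while the arm keeps its last pose, push and grip.
It also fails if it takes over 67 s, if anything falls off the work surface, if the arm or the gripper's body presses on something with over 40 N, if the wrist force passes 120 N, or if a joint passes its speed limit or range.

### The arm

A 7-joint arm with a two-finger parallel gripper is mounted at the origin on the work surface. World frame = base frame: x ahead of the robot, y to its left, z up, the work surface at z = 0. Lengths are in m, angles in rad, forces in N, time in s.
With the tool pointing down it reaches from about 0.425 to 0.925 m from the base axis. Payload 6.8 kg.
Tool frame: the origin (TCP) lies midway between the tips of the shut fingers; the grasp point (between the pads) lies 19 mm behind it; z points along the fingers, y is the line along which they close (so a half turn about z gives the same grasp; the last joint's range is limited). The gripper opens to 88 mm and grips with 3 to 60 N. Pads are 20 mm wide; open, the fingers measure 115 mm over their backs; the gripper's body (75 mm by 178 mm) begins 61 mm behind the grasp point.
Start: joints at [1, 0.477, 0.022, 1.555, -0.011, 1.109, -0.083], TCP at [0.301, -0.604, 0.223] pointing down, gripper open.
Joint ranges: [-2.96, 2.96], [-0.34, 2.1], [-1.41, 1.46], [0.24, 2.44], [-1.37, 4.51], [0.17, 1.92], [-2.96, 2.96]. Speed limits (rad/s): [2.39, 2.39, 3.14, 3.14, 3.14, 3.14, 3.14].

### API

Orientations are given as a rotation vector (axis times angle).
In Python, from cell import manip gives the robot as it stands.
- The arm moves only by the tool drive_tool, never from a script. Its argument "moves" is a list of rows, each an object with "travel": the shift along the tool's x, y, z in mm, a list of three; "delta_rot": the turn, a rotation vector about the tool's x, y, z in rad, a list of three; "gripper": the opening, from 0 (shut) to 1 (fully open). A call has 1 to 10 rows; each row is the pose to reach, as a shift and turn from the pose commanded when the call began, along the tool's axes at that moment; what a row does not reach only later rows make up. A row lasts 1/8 s, in which the tool goes at most 62.5 mm and 10.7 degrees, less where a joint would pass 70% of its speed; a pose out of reach is approached as far as the arm can. A call with a gripper value outside its range is refused whole. The fingers move at their own pace and stop on an object; "newtons" is the grip in N (left out, the last holds). Time passes only in rows, so rows that repeat a pose let the fingers close. It gives the time, the measured TCP pose, the force, the opening and the grip force at its end, in the units of the state.
- manip.read_state(): the state, without advancing time (a new reading comes with each control period).
- manip.capture(name): name is "scene" or "top"; returns a dict with "frame" (420x560x3 uint8, red, green, blue), "fov_y" (degrees; the focal length in pixels is half the picture's height over the tangent of half this angle, whatever the lens; pixels are square), "cx", "cy" (the principal point, pixels), "k1" (the pictures are not rectified: a ray, as slopes to the right and down, at radius r is drawn at 1 + k1 r^2 times it, then the intrinsics apply), "extrinsics" (4x4, takes a point from camera to world coordinates). Camera axes: x right, y down, z forward; pixel columns grow to the right and rows downward; lengths in m; the calibration is good to about 2 mm. A picture is of the moment at which its call begins. There is no depth.
- manip.job_done(): hands the job in; it is judged then, once.
Trained networks look in the newest picture that a camera, given by its name, has taken for a name from the list of things; names that differ only in an ending like _2 or _b are one class to them, and where a whole thing is asked for, a point or a joint stands for the part that bears it (a point fixed in the world has none). Each returns a list of dicts, best first, with "confidence" (0 to 1); they miss things now and then, are a little off and sometimes report something else, mostly with a low value. They report only what shows in the picture. A call takes as long as a camera call. They do not tell look-alikes from the thing itself.
- manip.boxes_of(thing, camera): "location" ([column, row] in pixels, amid what is visible of it).
- manip.cut_out(thing, camera): "mask" (420x560 bool, what is visible of it) and "location" ([column, row] in pixels, amid what is visible of it).
The state is a dict: "time": time; "joints": joint angles; "joint_vel": joint speeds; "effort": joint torques, N m; "position": TCP position; "eef_rot": TCP orientation; "force": force on the tool from outside, world axes, zero at the start; "ft_torque": the same for the moment, N m; "gripper_width": opening from 0.0 (shut) to 1.0 (fully open); "finger_force": force on a finger pad.
Only numpy, scipy, OpenCV 4.12 (cv2) and the standard library are available. Lean on these libraries where they do the work, as an engineer would, in place of code of your own. Each camera call takes 0.05 s, during which the arm holds its last target. There are 200 camera calls.

## Working session

There is one attempt and no reset: what is moved stays moved. The work goes in short steps, Python scripts to look and compute and a tool call to move; the robot and the scene stay as the last step left them, time stands still between calls to the robot, and variables do not carry over. Pictures are saved under pics/ and viewed, at most 10 in all, crops included, and the job is handed in when it is done.

Besides the shell and the picture viewer there is one more tool, called after "Call:" as name(argument=value, ...), one argument or row to a line, values as JSON. drive_tool: Moves the arm, as the interface text tells. Its arguments: {"type":"object","properties":{"moves":{"type":"array","items":{"type":"object","properties":{"travel":{"type":"array","items":{"type":"number"}},"delta_rot":{"type":"array","items":{"type":"number"}},"gripper":{"type":"number"}}}},"newtons":{"type":"number"}},"required":["moves"]}

```bash
ls; mkdir -p pics; cat > h.py <<'E'
import numpy as np, cv2
from cell import manip
from scipy.spatial.transform import Rotation as R
def K(c):
    h=c['frame'].shape[0]; f=h/2/np.tan(np.radians(c['fov_y'])/2)
    return np.array([[f,0,c['cx']],[0,f,c['cy']],[0,0,1.]])
def ray(c,px):
    k=K(c); px=np.atleast_2d(px).astype(float)
    d=(px-[c['cx'],c['cy']])/k[0,0]; u=d.copy()
    for _ in range(30): u=d/(1+c['k1']*(u**2).sum(1,keepdims=True))
    return u
def at_z(c,px,z):
    u=ray(c,px); E=np.array(c['extrinsics']); d=np.c_[u,np.ones(len(u))]@E[:3,:3].T
    o=E[:3,3]; return o+d*((z-o[2])/d[:,2])[:,None]
def proj(c,P):
    E=np.array(c['extrinsics']); q=(np.atleast_2d(P)-E[:3,3])@E[:3,:3]; u=q[:,:2]/q[:,2:]
    u=u*(1+c['k1']*(u**2).sum(1,keepdims=True)); return u*K(c)[0,0]+[c['cx'],c['cy']]
def save(c,n,crop=None,s=1):
    im=c['frame'][:,:,::-1]
    if crop: x0,y0,x1,y1=crop; im=im[y0:y1,x0:x1]
    cv2.imwrite('pics/'+n,cv2.resize(im,None,fx=s,fy=s,interpolation=cv2.INTER_CUBIC))
E
python3 - <<'E'
from h import *
for n in ['scene','top']:
    c=manip.capture(n); save(c,n+'0.png',s=1.4)
    print(n,c['fov_y'],c['cx'],c['cy'],c['k1'],np.round(c['extrinsics'],3).tolist())
    for t in ['thick_plate','thin_plate','weight','fixture','clamp_bar']:
        print(t,[(np.round(d['location']).tolist(),round(d['confidence'],2)) for d in manip.boxes_of(t,n)])
print(manip.read_state())
E
```

```text
pics
scene 48.17479385686711 285.7504713475866 207.1859791321822 0.023883854265084856 [[0.904, 0.318, -0.284, 0.873], [0.427, -0.692, 0.582, -0.63], [-0.012, -0.648, -0.762, 0.924], [0.0, 0.0, 0.0, 1.0]]
thick_plate [([167.0, 340.0], 0.77), ([283.0, 304.0], 0.72)]
thin_plate [([125.0, 306.0], 0.81), ([282.0, 304.0], 0.61), ([263.0, 246.0], 0.58), ([383.0, 211.0], 0.43)]
weight [([205.0, 250.0], 0.88), ([299.0, 200.0], 0.16)]
fixture [([322.0, 165.0], 0.95)]
clamp_bar [([297.0, 200.0], 0.95), ([320.0, 162.0], 0.37)]
top 50.70587576763677 277.72195175926856 211.3349423833751 0.031326418164773044 [[-0.0, -0.994, 0.106, 0.423], [-1.0, -0.001, -0.01, 0.01], [0.01, -0.106, -0.994, 1.389], [0.0, 0.0, 0.0, 1.0]]
thick_plate [([392.0, 247.0], 0.72), ([196.0, 218.0], 0.33)]
thin_plate [([295.0, 222.0], 0.96), ([334.0, 191.0], 0.6)]
weight [([322.0, 261.0], 0.59)]
fixture [([197.0, 218.0], 0.92), ([391.0, 248.0], 0.59)]
clamp_bar [([256.0, 214.0], 0.94)]
{'time': 0.6, 'joints': array([ 0.99992895,  0.47695343,  0.02240955,  1.55540406, -0.01147693,
        1.10929244, -0.08312463]), 'joint_vel': array([ 0.00077371,  0.00197038, -0.00078153,  0.00197552, -0.00084685,
       -0.00055269, -0.00118975]), 'effort': array([-9.93937538e-04, -5.82414150e+01,  1.53185584e+00, -2.72813398e+01,
       -5.44773520e-02,  1.02128278e-02,  7.64958077e-05]), 'position': array([ 0.30134181, -0.60402501,  0.22269363]), 'eef_rot': array([3.05781584e+00, 7.20360752e-01, 1.91686677e-05]), 'force': array([ 0.78798608, -0.38890253,  0.79026873]), 'ft_torque': array([0.0130123 , 0.04981989, 0.04152199]), 'finger_force': 0.0, 'gripper_width': 1.0033364223215802}
```

View pics/scene0.png

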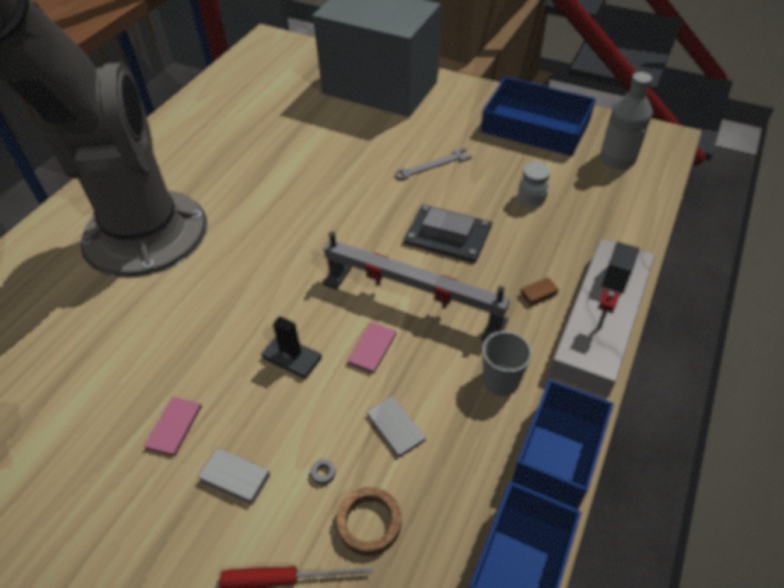

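View pics/top0.png

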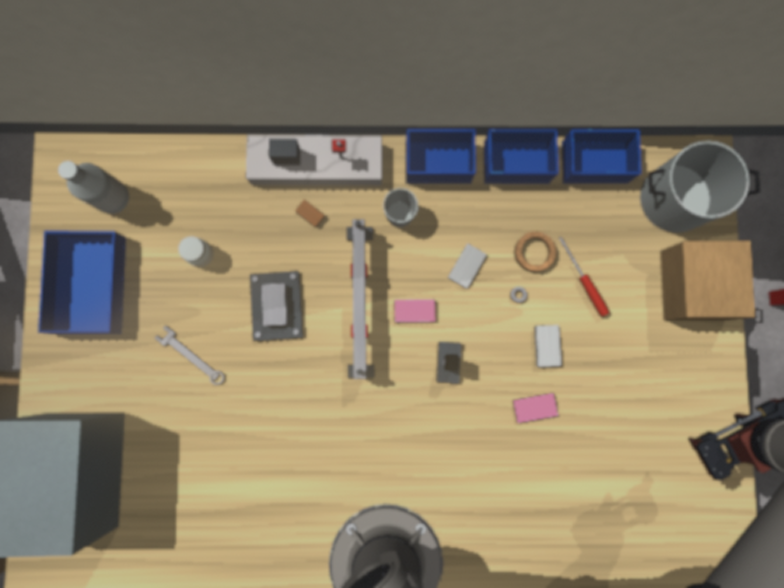

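Scene image (full-res pixels): the thick plate is grey at (167,340) and the thin plate is grey at (283,304). The pink look-alikes are at (264,247) and (124,304). The weight is at (205,250), fixture at (320,165), clamp bar at (297,200), and cup at (361,258). In the top image, thick is (392,247), thin (334,190), weight (321,260), fixture (197,218), and pinks (296,222) and (382,291). I choose the two grey slabs, telling thick from thin by the visible side height.

```bash
cat > fit.py <<'E'
from h import *
from scipy.optimize import minimize
def box(lx,ly,z0,z1,cx=0,cy=0):
    return np.array([[cx+a*lx/2,cy+b*ly/2,z] for a in(-1,1) for b in(-1,1) for z in(z0,z1)])
M={'thick_plate':[box(.09,.05,0,.02)],'thin_plate':[box(.09,.05,0,.012)],
 'weight':[box(.09,.05,0,.016),box(.034,.022,.016,.1)],
 'fixture':[box(.15,.11,0,.014),box(.09,.05,.014,.04)],
 'seat':[box(.09,.05,0,.0)]}
def place(V,p,z=0):
    c,s=np.cos(p[2]),np.sin(p[2]); return np.c_[V[:,0]*c-V[:,1]*s+p[0],V[:,0]*s+V[:,1]*c+p[1],V[:,2]+z]
S=8
def render(c,parts,p,z=0):
    m=np.zeros(c['frame'].shape[:2],np.uint8)
    m=np.zeros((m.shape[0]*4,m.shape[1]*4),np.uint8)
    for V in parts:
        q=(proj(c,place(V,p,z))+.5)*4-.5
        cv2.fillConvexPoly(m,np.round(cv2.convexHull(q.astype(np.float32))*16).astype(np.int32),255,shift=4)
    return m
def cost(p,views,parts,z=0):
    t=0
    for c,mk in views:
        r=render(c,parts,p,z)>0; k=mk
        t+=1-(r&k).sum()/max((r|k).sum(),1)
    return t/len(views)
def up(m): return cv2.resize(m.astype(np.float32),None,fx=4,fy=4,interpolation=cv2.INTER_LINEAR)>.5
def fit(views,parts,p0,z=0):
    views=[(c,up(m)) for c,m in views]; best=None
    for dy in np.radians([-90,-60,-30,0,30,60]) if p0[2] is None else [p0[2]]:
        x0=np.array([p0[0],p0[1],dy])
        r=minimize(cost,x0,args=(views,parts,z),method='Nelder-Mead',options=dict(initial_simplex=x0+np.array([[0,0,0],[.01,0,0],[0,.01,0],[0,0,.25]]),maxiter=90,xatol=1e-4,fatol=1e-5))
        if best is None or r.fun<best.fun: best=r
    return best
E
python3 - <<'E'
from fit import *
import pickle
W={'thick_plate':((167,340),(392,247)),'thin_plate':((283,304),(334,190)),'weight':((205,250),(321,260)),'fixture':((320,165),(197,218)),'clamp_bar':((297,200),(256,214)),'mixing_cup':((361,258),(286,148))}
cs={n:manip.capture(n) for n in('scene','top')}
ov={n:cs[n]['frame'].copy() for n in cs}
for t,w in W.items():
    ms={}
    for n,px in zip(('scene','top'),w):
        L=[d for d in manip.cut_out(t,n) if np.hypot(*(np.array(d['location'])-px))<25]
        if L: ms[n]=L[0]['mask']
    if t in M:
        p0=at_z(cs['top'],w[1],.01)[0]
        o=[]
        for sub in (('scene',),('top',),('scene','top')):
            v=[(cs[n],ms[n]) for n in sub if n in ms]
            if v:
                r=fit(v,M[t],[p0[0],p0[1],None]); print(t,sub,np.round(r.x[:2]*1000,1),round(np.degrees(r.x[2]),1),round(r.fun,3),[int(ms[n].sum()) for n in sub if n in ms])
        for n in cs:
            for V in M[t]:
                q=proj(cs[n],place(V,r.x)); cv2.polylines(ov[n],[np.round(cv2.convexHull(q.astype(np.float32))*16).astype(np.int32)],True,(255,0,0),1,shift=4)
    elif 'top' in ms:
        ys,xs=np.nonzero(ms['top']); z=.085
        P=at_z(cs['top'],np.c_[xs,ys],z)[:,:2]; print(t,[np.round(v,3) for v in cv2.minAreaRect(P.astype(np.float32))])
a=cv2.resize(ov['scene'][120:400,80:400],None,fx=1.25*2-.25,fy=2.25)
cv2.imwrite('pics/ov.png',cv2.resize(ov['scene'][130:370,90:390],None,fx=2.5,fy=2.5,interpolation=cv2.INTER_CUBIC)[:,:,::-1])
E
```

```text
thick_plate ('scene',) [ 462.7 -357. ] 0.6 0.06 [1169]
thick_plate ('top',) [ 459.2 -354.7] -1.3 0.069 [501]
thick_plate ('scene', 'top') [ 460.3 -356.2] 1.2 0.084 [1169, 501]
thin_plate ('scene',) [ 641.1 -181.7] 149.4 0.063 [909]
thin_plate ('top',) [ 638.6 -180. ] -32.2 0.064 [450]
thin_plate ('scene', 'top') [ 639.7 -180.6] 148.9 0.075 [909, 450]
weight ('scene',) [ 426.  -138.1] -4.0 0.066 [1034]
weight ('top',) [ 422.6 -135.9] -1.0 0.05 [495]
weight ('scene', 'top') [ 423.6 -137. ] -3.4 0.087 [1034, 495]
fixture ('scene',) [550.9 244.8] 4.7 0.042 [1725]
fixture ('top',) [548.4 247.6] 4.6 0.033 [1748]
fixture ('scene', 'top') [549.2 246.7] 4.2 0.048 [1725, 1748]
clamp_bar [array([0.557, 0.059]), array([0.336, 0.054]), np.float64(0.727)]
mixing_cup [array([ 0.755, -0.026]), array([0.075, 0.08 ]), np.float64(45.442)]
```

View pics/ov.png

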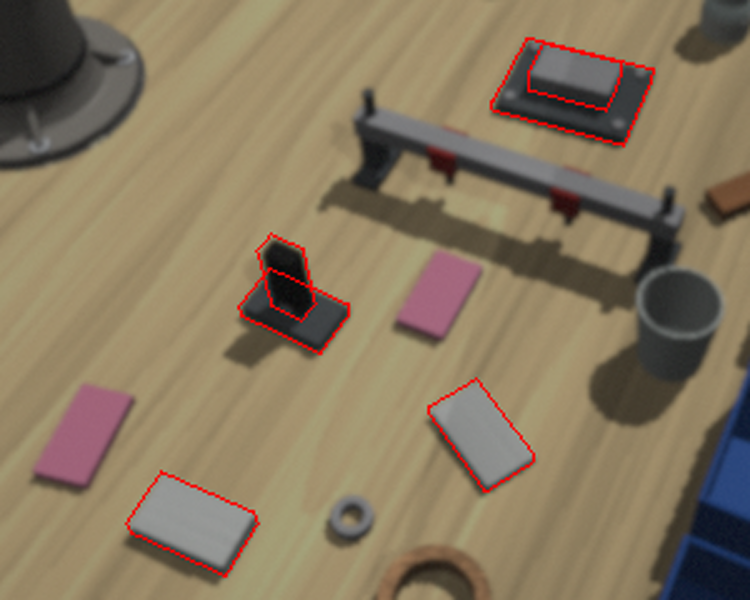

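```bash
cat > go.py <<'E'
import sys
from h import *
def go(x,y,z,yaw):
    s=manip.read_state(); r=R.from_rotvec(s['eef_rot']); yw=np.radians(yaw)
    T=R.from_matrix(np.array([[np.cos(yw),np.sin(yw),0],[np.sin(yw),-np.cos(yw),0],[0,0,-1.]]))
    print((x,y,z,yaw),'travel',np.round(r.inv().apply(np.array([x,y,z])-s['position'])*1000,1),'rot',np.round((r.inv()*T).as_rotvec(),4))
for a in sys.argv[1:]: go(*[float(v) for v in a.split(',')])
s=manip.read_state(); m=R.from_rotvec(s['eef_rot']).as_matrix()
print(s['time'],s['position'],'yaw',np.degrees(np.arctan2(m[1,0],m[0,0])),'tilt',m[:,2],s['gripper_width'],s['finger_force'],np.round(s['force'],1),np.round(s['joints'],2))
E
python3 go.py .461,-.356,.12,0 .461,-.356,.004,0
```

```text
(0.461, -0.356, 0.12, 0.0) travel [ 253.6 -150.6  102.7] rot [-0.     -0.      0.4628]
(0.461, -0.356, 0.004, 0.0) travel [ 253.6 -150.6  218.7] rot [-0.     -0.      0.4628]
1.3 [ 0.3013576  -0.60400122  0.22264771] yaw 26.514118277688937 tilt [-2.66865162e-06  1.90285443e-05 -1.00000000e+00] 1.0019370681788877 0.0 [-1.  -0.7 -0.2] [ 1.    0.48  0.02  1.56 -0.01  1.11 -0.08]
```

Call:
drive_tool(
  moves=[
    {"travel": [253.6,-150.6,102.7],"delta_rot": [0,0,0.4628],"gripper": 1},
    {"travel": [253.6,-150.6,102.7],"delta_rot": [0,0,0.4628],"gripper": 1},
    {"travel": [253.6,-150.6,102.7],"delta_rot": [0,0,0.4628],"gripper": 1},
    {"travel": [253.6,-150.6,102.7],"delta_rot": [0,0,0.4628],"gripper": 1},
    {"travel": [253.6,-150.6,102.7],"delta_rot": [0,0,0.4628],"gripper": 1},
    {"travel": [253.6,-150.6,102.7],"delta_rot": [0,0,0.4628],"gripper": 1},
    {"travel": [253.6,-150.6,150],"delta_rot": [0,0,0.4628],"gripper": 1},
    {"travel": [253.6,-150.6,180],"delta_rot": [0,0,0.4628],"gripper": 1},
    {"travel": [253.6,-150.6,180],"delta_rot": [0,0,0.4628],"gripper": 1},
  ],
)

```text
time: 2.42
position: [0.4591, -0.3561, 0.041]
eef_rot: [-3.14, 0.002, 0.006]
force: [-0.3, -0.1, 1.0]
gripper_width: 1.0
finger_force: 0.0
```

```bash
python3 go.py .461,-.356,.004,0
```

```text
(0.461, -0.356, 0.004, 0.0) travel [ 2. -0. 37.] rot [-0.0017  0.0037 -0.0011]
2.425 [ 0.45914499 -0.35610285  0.04103097] yaw -0.06173671878185109 tilt [-0.00374719  0.00171198 -0.99999151] 1.0000127810717967 0.0 [-0.3 -0.1  1. ] [ 0.53  0.56  0.03  1.92 -0.02  0.67 -1.  ]
```

Call:
drive_tool(
  moves=[
    {"travel": [0,0,25],"delta_rot": [0,0,0],"gripper": 1},
    {"travel": [0,0,38.5],"delta_rot": [0,0,0],"gripper": 1},
    {"travel": [0,0,38.5],"delta_rot": [0,0,0],"gripper": 1},
    {"travel": [0,0,38.5],"delta_rot": [0,0,0],"gripper": 0.4},
    {"travel": [0,0,38.5],"delta_rot": [0,0,0],"gripper": 0.4},
    {"travel": [0,0,38.5],"delta_rot": [0,0,0],"gripper": 0.4},
    {"travel": [0,0,38.5],"delta_rot": [0,0,0],"gripper": 0.4},
    {"travel": [0,0,38.5],"delta_rot": [0,0,0],"gripper": 0.4},
  ],
  newtons=30,
)

```text
time: 3.42
position: [0.4612, -0.3565, 0.0045]
eef_rot: [3.141, -0.0, 0.001]
force: [-0.8, -0.4, 2.6]
gripper_width: 0.566
finger_force: 29.9
```

Call:
drive_tool(
  moves=[
    {"travel": [0,0,-50],"delta_rot": [0,0,0],"gripper": 0.4},
    {"travel": [0,0,-110],"delta_rot": [0,0,0],"gripper": 0.4},
    {"travel": [0,0,-150],"delta_rot": [0,0,0],"gripper": 0.4},
    {"travel": [10,-50,-150],"delta_rot": [0,0,0],"gripper": 0.4},
    {"travel": [20,-110,-150],"delta_rot": [0,0,0],"gripper": 0.4},
    {"travel": [30,-170,-150],"delta_rot": [0,0,0],"gripper": 0.4},
    {"travel": [40,-230,-150],"delta_rot": [0,0,0],"gripper": 0.4},
    {"travel": [50,-290,-150],"delta_rot": [0,0,0],"gripper": 0.4},
    {"travel": [59,-350,-150],"delta_rot": [0,0,0],"gripper": 0.4},
    {"travel": [65,-400,-150],"delta_rot": [0,0,0],"gripper": 0.4},
  ],
)

```text
time: 4.68
position: [0.5256, 0.0467, 0.1538]
eef_rot: [-3.141, -0.003, 0.001]
force: [1.3, -0.5, -1.8]
gripper_width: 0.563
finger_force: 29.9
```

Call:
drive_tool(
  moves=[
    {"travel": [10,-60,0],"delta_rot": [0,0,-0.03],"gripper": 0.4},
    {"travel": [18,-120,0],"delta_rot": [0,0,-0.06],"gripper": 0.4},
    {"travel": [22,-170,0],"delta_rot": [0,0,-0.0768],"gripper": 0.4},
    {"travel": [23.5,-202.6,0],"delta_rot": [0,0,-0.0768],"gripper": 0.4},
    {"travel": [23.5,-202.6,0],"delta_rot": [0,0,-0.0768],"gripper": 0.4},
    {"travel": [23.5,-202.6,40],"delta_rot": [0,0,-0.0768],"gripper": 0.4},
    {"travel": [23.5,-202.6,60],"delta_rot": [0,0,-0.0768],"gripper": 0.4},
    {"travel": [23.5,-202.6,60],"delta_rot": [0,0,-0.0768],"gripper": 0.4},
    {"travel": [23.5,-202.6,60],"delta_rot": [0,0,-0.0768],"gripper": 0.4},
  ],
)

```text
time: 5.8
position: [0.5501, 0.246, 0.0949]
eef_rot: [-3.139, -0.119, -0.001]
force: [0.4, 0.8, -2.5]
gripper_width: 0.57
finger_force: 29.9
```

```bash
python3 go.py .5496,.2462,.096,4.4; python3 - <<'E'
from h import *
for n in('scene','top'):
    c=manip.capture(n); q=proj(c,[[.55,.246,.06]])[0].astype(int); print(n,q)
    im=c['frame'][max(q[1]-50,0):q[1]+50,q[0]-65:q[0]+65]; 
    globals()[n]=cv2.resize(im,(780//2*2//2,300),interpolation=cv2.INTER_CUBIC)
cv2.imwrite('pics/p1.png',np.hstack([scene,top])[:,:,::-1])
E
```

```text
(0.5496, 0.2462, 0.096, 4.4) travel [-0.5 -0.2 -1.1] rot [-0.     -0.0008 -0.001 ]
5.8 [0.55011138 0.24598936 0.09489656] yaw 4.343430264766717 tilt [ 7.62113339e-04  6.06958911e-05 -9.99999708e-01] 0.5700157002669408 29.876329600811005 [ 0.4  0.8 -2.5] [-0.39  0.51 -0.18  1.83  0.12  0.81 -2.12]
scene [319 151]
top [194 216]
```

View pics/p1.png

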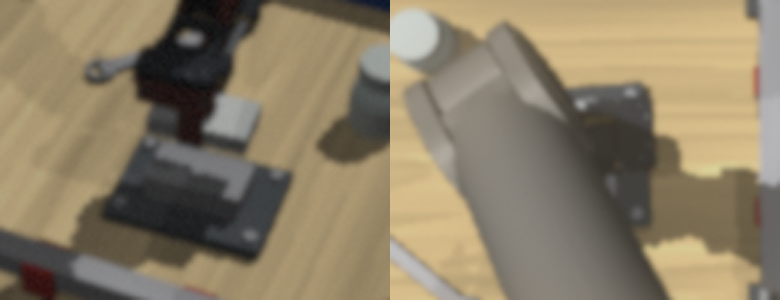

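In the crops (left scene, right top) the plate hangs level over the seat and parallel to it, and nothing is touching. Lowering it now.

Call:
drive_tool(
  moves=[
    {"travel": [-0.5,0,30],"delta_rot": [0,0,0],"gripper": 0.4},
    {"travel": [-0.5,0,44],"delta_rot": [0,0,0],"gripper": 0.4},
    {"travel": [-0.5,0,48],"delta_rot": [0,0,0],"gripper": 0.4},
    {"travel": [-0.5,0,50],"delta_rot": [0,0,0],"gripper": 0.4},
    {"travel": [-0.5,0,50.5],"delta_rot": [0,0,0],"gripper": 0.4},
    {"travel": [-0.5,0,50.5],"delta_rot": [0,0,0],"gripper": 0.4},
  ],
)

```text
time: 6.65
position: [0.5496, 0.2468, 0.0445]
eef_rot: [-3.139, -0.121, -0.002]
force: [0.3, -0.1, 1.6]
gripper_width: 0.572
finger_force: 29.9
```

Call:
drive_tool(
  moves=[
    {"travel": [-0.5,0,0],"delta_rot": [0,0,0],"gripper": 0.8},
    {"travel": [-0.5,0,0],"delta_rot": [0,0,0],"gripper": 0.8},
    {"travel": [-0.5,0,0],"delta_rot": [0,0,0],"gripper": 0.8},
    {"travel": [0,0,-30],"delta_rot": [0,0,0],"gripper": 0.8},
    {"travel": [0,0,-90],"delta_rot": [0,0,0],"gripper": 0.8},
    {"travel": [0,0,-130],"delta_rot": [0,0,0],"gripper": 0.8},
    {"travel": [0,60,-130],"delta_rot": [0,0,0],"gripper": 0.8},
    {"travel": [0,120,-130],"delta_rot": [0,0,0],"gripper": 0.8},
    {"travel": [0,180,-130],"delta_rot": [0,0,0],"gripper": 0.8},
    {"travel": [0,240,-130],"delta_rot": [0,0,0],"gripper": 0.8},
  ],
)

```text
time: 7.9
position: [0.5675, 0.0054, 0.1739]
eef_rot: [-3.139, -0.121, -0.001]
force: [2.1, -0.1, -0.3]
gripper_width: 0.8
finger_force: 0.0
```

```bash
python3 go.py .6398,-.1809,.12,-31.5
```

```text
(0.6398, -0.1809, 0.12, -31.5) travel [ 57.7 191.3  53.9] rot [-2.000e-04 -6.000e-04  6.268e-01]
7.9 [0.56748701 0.00535981 0.17388059] yaw 4.41162116997644 tilt [ 5.92692443e-04  2.46040962e-05 -9.99999824e-01] 0.7998292992666493 0.0 [ 2.1 -0.1 -0.3] [-0.02  0.36 -0.12  1.86  0.05  0.93 -1.66]
```

Call:
drive_tool(
  moves=[
    {"travel": [15,60,10],"delta_rot": [0,0,0.16],"gripper": 1},
    {"travel": [35,120,30],"delta_rot": [0,0,0.32],"gripper": 1},
    {"travel": [57.7,170,53],"delta_rot": [0,0,0.48],"gripper": 1},
    {"travel": [57.7,189,54],"delta_rot": [0,0,0.6268],"gripper": 1},
    {"travel": [57.7,189,90],"delta_rot": [0,0,0.6268],"gripper": 1},
    {"travel": [57.7,189,120],"delta_rot": [0,0,0.6268],"gripper": 1},
    {"travel": [57.7,189,120],"delta_rot": [0,0,0.6268],"gripper": 1},
    {"travel": [57.7,189,120],"delta_rot": [0,0,0.6268],"gripper": 1},
  ],
)

```text
time: 8.9
position: [0.6403, -0.1769, 0.0548]
eef_rot: [-3.023, 0.853, -0.002]
force: [-0.4, 0.6, -0.0]
gripper_width: 1.0
finger_force: 0.0
```

```bash
python3 go.py .6398,-.1809,.003,-31.5; cat > chk.py <<'E'
from fit import *
import sys
t,z,n0=sys.argv[1],float(sys.argv[2]),sys.argv[3]
for n in('scene','top'):
    c=manip.capture(n); q=proj(c,[[.5496,.2464,z+.01]])[0]
    L=[d for d in manip.cut_out(t,n) if np.hypot(*(np.array(d['location'])-q))<20]
    x,y=q.astype(int); f=c['frame'].copy()
    if L:
        r=fit([(c,L[0]['mask'])],M[t],[.5496,.2464,.0768],z); print(n,np.round(r.x[:2]*1000,1),np.degrees(r.x[2]),r.fun,L[0]['confidence'])
    im=c['frame'][y-50:y+50,x-65:x+65]; globals()[n]=cv2.resize(im,(390,300),interpolation=cv2.INTER_CUBIC)
cv2.imwrite('pics/'+n0,np.hstack([scene,top])[:,:,::-1])
E
python3 chk.py thick_plate .04 p2.png
```

```text
(0.6398, -0.1809, 0.003, -31.5) travel [ 1.6  3.7 51.8] rot [-0.0005 -0.0014 -0.0002]
8.9 [ 0.64028438 -0.1769365   0.0547531 ] yaw -31.510933038336375 tilt [ 1.42617703e-03 -3.02613487e-04 -9.99998937e-01] 0.9996762064303275 0.0 [-0.4  0.6 -0. ] [ 0.13  0.64  0.07  1.71 -0.05  0.79 -1.9 ]
scene [551.3 247.8] 4.673375452489286 0.18842280238584141 0.84
top [548.5 250.3] 6.561082754542787 0.05936675461741425 0.97
```

View pics/p2.png

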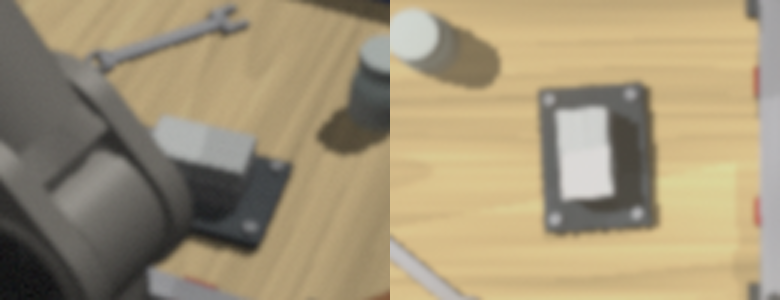

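Call:
drive_tool(
  moves=[
    {"travel": [1.2,3,30],"delta_rot": [0,0,0],"gripper": 1},
    {"travel": [1.2,3,51.5],"delta_rot": [0,0,0],"gripper": 1},
    {"travel": [1.2,3,51.5],"delta_rot": [0,0,0],"gripper": 1},
    {"travel": [1.2,3,51.5],"delta_rot": [0,0,0],"gripper": 1},
    {"travel": [1.2,3,51.5],"delta_rot": [0,0,0],"gripper": 0.4},
    {"travel": [1.2,3,51.5],"delta_rot": [0,0,0],"gripper": 0.4},
    {"travel": [1.2,3,51.5],"delta_rot": [0,0,0],"gripper": 0.4},
    {"travel": [1.2,3,51.5],"delta_rot": [0,0,0],"gripper": 0.4},
    {"travel": [1.2,3,51.5],"delta_rot": [0,0,0],"gripper": 0.4},
  ],
  newtons=30,
)

```text
time: 10.22
position: [0.639, -0.18, 0.0022]
eef_rot: [3.023, -0.853, 0.0]
force: [-1.0, 0.7, 0.3]
gripper_width: 0.569
finger_force: 29.9
```

```bash
python3 go.py .5,-.35,.15,0
```

```text
(0.5, -0.35, 0.15, 0.0) travel [ -29.6  217.6 -147.8] rot [ 0.     -0.     -0.5501]
10.225 [ 0.63895687 -0.18000499  0.00223803] yaw -31.517667703655516 tilt [ 3.48247794e-05 -3.58079414e-05 -9.99999999e-01] 0.5687536673450045 29.868063032627106 [-1.   0.7  0.3] [ 0.14  0.71  0.06  1.73 -0.06  0.7  -1.89]
```

Call:
drive_tool(
  moves=[
    {"travel": [0,0,-50],"delta_rot": [0,0,0],"gripper": 0.4},
    {"travel": [0,0,-100],"delta_rot": [0,0,0],"gripper": 0.4},
    {"travel": [0,0,-148],"delta_rot": [0,0,0],"gripper": 0.4},
    {"travel": [-10,55,-148],"delta_rot": [0,0,-0.15],"gripper": 0.4},
    {"travel": [-18,110,-148],"delta_rot": [0,0,-0.3],"gripper": 0.4},
    {"travel": [-24,165,-148],"delta_rot": [0,0,-0.45],"gripper": 0.4},
    {"travel": [-30,218,-148],"delta_rot": [0,0,-0.55],"gripper": 0.4},
    {"travel": [-30,218,-148],"delta_rot": [0,0,-0.55],"gripper": 0.4},
  ],
)

```text
time: 11.22
position: [0.4947, -0.3555, 0.1499]
eef_rot: [3.14, -0.014, -0.004]
force: [-0.6, -0.5, -1.5]
gripper_width: 0.566
finger_force: 29.9
```

```bash
python3 chk.py thick_plate .04 p3.png; python3 - <<'E'
from fit import *
for n,w in(('scene',(320,165)),('top',(197,218))):
    c=manip.capture(n)
    for t in ('fixture','weight'):
        print(t,n,[(np.round(d['location']),int(d['mask'].sum()),round(d['confidence'],2)) for d in manip.cut_out(t,n)])
E
```

```text
scene [550.6 247. ] 5.8176548980630605 0.09727512452387932 0.95
top [548.1 249.4] 5.4280366242073725 0.049438711872094365 0.71
fixture scene [(array([318., 167.]), 1166, 0.66)]
weight scene [(array([212., 253.]), 786, 0.72)]
fixture top [(array([203., 218.]), 1149, 0.87)]
weight top [(array([321., 259.]), 474, 0.85)]
```

View pics/p3.png

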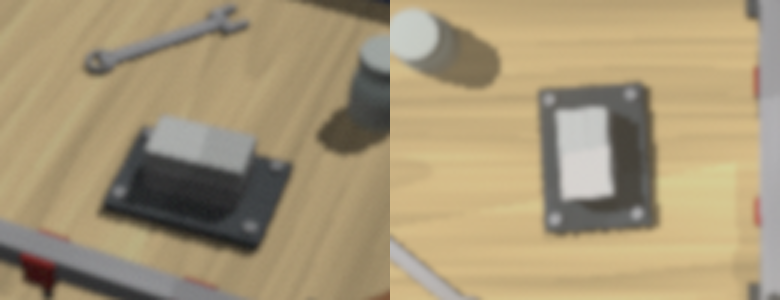

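```bash
python3 - <<'E'
from fit import *
for n in('top','scene'):
    c=manip.capture(n); x,y=proj(c,[[.5496,.2464,.03]])[0].astype(int)
    g=cv2.cvtColor(c['frame'],cv2.COLOR_RGB2GRAY); x0,y0=x-40,y-40; s=8
    G=cv2.resize(g[y0:y+40,x0:x+40],None,fx=s,fy=s,interpolation=cv2.INTER_CUBIC).astype(float)
    # bolts: local bright centroid near predicted
    P=place(np.array([[a*.063,b*.043,.016] for a in(-1,1) for b in(-1,1)]),[.5496,.2464,.0768])
    out=[]
    for q in proj(c,P):
        u=((q-[x0,y0]+.5)*s-.5).astype(int); w=24; W=G[u[1]-w:u[1]+w,u[0]-w:u[0]+w]; 
        m=np.clip(W-(W.min()+.6*(W.max()-W.min())),0,None); yy,xx=np.mgrid[:2*w,:2*w]
        out.append([((xx*m).sum()/m.sum()+u[0]-w+.5)/s-.5+x0,((yy*m).sum()/m.sum()+u[1]-w+.5)/s-.5+y0])
    B=at_z(c,out,.016); print(n,'bolts',np.round((B[:,:2])*1000,1).tolist(),'mean',np.round(B.mean(0)*1000,1))
    # bright face
    u=((proj(c,[[.5496,.2470,.06]])[0]-[x0,y0]+.5)*s-.5).astype(int)
    for th in (135,150,165):
        k,l=cv2.connectedComponents((G>th).astype(np.uint8)); m=(l==l[u[1],u[0]])
        yy,xx=np.nonzero(m); Q=at_z(c,np.c_[(xx+.5)/s-.5+x0,(yy+.5)/s-.5+y0],.06)[:,:2]
        r=cv2.minAreaRect((Q*1000).astype(np.float32)); print(th,np.round(Q.mean(0)*1000,1),np.round(r[0],1),np.round(r[1],1),round(r[2],1),'median gray',G[u[1],u[0]])
E
```

```text
top bolts [[489.8, 201.7], [484.2, 285.9], [614.9, 210.8], [608.3, 294.6]] mean [549.3 248.3  16. ]
135 [548.2 249.6] [548.5 249.5] [93.5 53.6] 5.5 median gray 208.0
150 [548.1 249.5] [548.4 249.4] [91.6 52. ] 5.5 median gray 208.0
165 [547.9 249.5] [548.4 249.3] [89.4 50. ] 5.5 median gray 208.0
scene bolts [[487.2, 202.9], [487.2, 286.7], [616.0, 211.0], [607.8, 303.6]] mean [549.5 251.   16. ]
135 [552.1 238.3] [556.3 232.4] [228.9 305.9] 24.4 median gray 170.0
150 [527.3 251.7] [528.1 249.1] [148.2 321.7] 4.4 median gray 170.0
165 [531.1 248. ] [530.9 248.5] [44.  47.2] 9.7 median gray 170.0
```

```bash
python3 go.py .5488,.2458,.15,4.1
```

```text
(0.5488, 0.2458, 0.15, 4.1) travel [ 4.950e+01 -5.955e+02  2.000e-01] rot [-0.     -0.     -0.0708]
11.825 [ 0.49974276 -0.34973734  0.15015002] yaw 0.04240352913209514 tilt [ 3.38688170e-05  3.01122816e-05 -9.99999999e-01] 0.5664167597662253 29.87612932920456 [-0.8 -0.1 -1.4] [ 0.52  0.45 -0.01  1.78  0.01  0.91 -1.07]
```

Call:
drive_tool(
  moves=[
    {"travel": [5,-60,0],"delta_rot": [0,0,0],"gripper": 0.4},
    {"travel": [10,-120,0],"delta_rot": [0,0,0],"gripper": 0.4},
    {"travel": [15,-180,0],"delta_rot": [0,0,0],"gripper": 0.4},
    {"travel": [20,-240,0],"delta_rot": [0,0,-0.02],"gripper": 0.4},
    {"travel": [25,-300,0],"delta_rot": [0,0,-0.04],"gripper": 0.4},
    {"travel": [30,-360,0],"delta_rot": [0,0,-0.05],"gripper": 0.4},
    {"travel": [35,-420,0],"delta_rot": [0,0,-0.06],"gripper": 0.4},
    {"travel": [40,-480,0],"delta_rot": [0,0,-0.0708],"gripper": 0.4},
    {"travel": [45,-540,0],"delta_rot": [0,0,-0.0708],"gripper": 0.4},
    {"travel": [49.5,-580,0],"delta_rot": [0,0,-0.0708],"gripper": 0.4},
  ],
)

```text
time: 13.08
position: [0.5486, 0.2336, 0.1504]
eef_rot: [-3.138, -0.116, -0.001]
force: [1.2, -0.3, -1.9]
gripper_width: 0.569
finger_force: 29.9
```

Call:
drive_tool(
  moves=[
    {"travel": [1.1,-15.5,0],"delta_rot": [0,0,0],"gripper": 0.4},
    {"travel": [1.1,-15.5,0],"delta_rot": [0,0,0],"gripper": 0.4},
    {"travel": [1.1,-15.5,40],"delta_rot": [0,0,0],"gripper": 0.4},
    {"travel": [1.1,-15.5,65],"delta_rot": [0,0,0],"gripper": 0.4},
    {"travel": [1.1,-15.5,75],"delta_rot": [0,0,0],"gripper": 0.4},
    {"travel": [1.1,-15.5,75],"delta_rot": [0,0,0],"gripper": 0.4},
    {"travel": [1.1,-15.5,75],"delta_rot": [0,0,0],"gripper": 0.4},
    {"travel": [1.1,-15.5,75],"delta_rot": [0,0,0],"gripper": 0.4},
  ],
)

```text
time: 14.08
position: [0.5497, 0.2456, 0.0763]
eef_rot: [-3.139, -0.111, -0.003]
force: [-1.3, 1.3, -0.8]
gripper_width: 0.565
finger_force: 29.9
```

```bash
python3 go.py .5488,.2458,.0622,4.1
```

```text
(0.5488, 0.2458, 0.0622, 4.1) travel [-0.9 -0.2 14.1] rot [-0.0007 -0.0017 -0.001 ]
14.075 [0.5496559  0.24561192 0.07626458] yaw 4.042695626302618 tilt [ 1.68906453e-03  7.97749959e-04 -9.99998255e-01] 0.5645062456168654 29.876094460487366 [-1.3  1.3 -0.8] [-0.37  0.54 -0.2   1.84  0.15  0.77 -2.15]
```

Call:
drive_tool(
  moves=[
    {"travel": [-0.6,0,5],"delta_rot": [0,0,0],"gripper": 0.4},
    {"travel": [-0.6,0,9],"delta_rot": [0,0,0],"gripper": 0.4},
    {"travel": [-0.6,0,11.5],"delta_rot": [0,0,0],"gripper": 0.4},
    {"travel": [-0.6,0,13],"delta_rot": [0,0,0],"gripper": 0.4},
    {"travel": [-0.6,0,13],"delta_rot": [0,0,0],"gripper": 0.4},
    {"travel": [-0.6,0,13],"delta_rot": [0,0,0],"gripper": 0.4},
    {"travel": [-0.6,0,13],"delta_rot": [0,0,0],"gripper": 0.4},
  ],
)

```text
time: 14.95
position: [0.5483, 0.2454, 0.0622]
eef_rot: [3.14, 0.111, -0.0]
force: [-1.5, -0.6, -0.5]
gripper_width: 0.565
finger_force: 29.9
```

Call:
drive_tool(
  moves=[
    {"travel": [0.3,0,0.4],"delta_rot": [0,0,0],"gripper": 0.4},
    {"travel": [0.3,0,0.4],"delta_rot": [0,0,0],"gripper": 0.4},
    {"travel": [0.3,0,0.4],"delta_rot": [0,0,0],"gripper": 0.8},
    {"travel": [0.3,0,0.4],"delta_rot": [0,0,0],"gripper": 0.8},
    {"travel": [0.3,0,0.4],"delta_rot": [0,0,0],"gripper": 0.8},
    {"travel": [0,0,-30],"delta_rot": [0,0,0],"gripper": 0.8},
    {"travel": [0,0,-90],"delta_rot": [0,0,0],"gripper": 0.8},
    {"travel": [0,30,-120],"delta_rot": [0,0,0],"gripper": 0.8},
    {"travel": [0,90,-120],"delta_rot": [0,0,0],"gripper": 0.8},
    {"travel": [0,150,-120],"delta_rot": [0,0,0],"gripper": 0.8},
  ],
)

```text
time: 16.2
position: [0.5594, 0.0945, 0.1829]
eef_rot: [-3.139, -0.113, -0.003]
force: [0.8, -1.3, 0.4]
gripper_width: 0.797
finger_force: 0.0
```

```bash
python3 go.py .445,-.30,.20,-2.5 .4246,-.137,.20,-2.5
```

```text
(0.445, -0.3, 0.2, -2.5) travel [-142.4  385.2  -17.4] rot [-0.0002 -0.0017  0.1156]
(0.4246, -0.137, 0.2, -2.5) travel [-151.   221.2  -17.4] rot [-0.0002 -0.0017  0.1156]
16.2 [0.55936066 0.09447793 0.18286073] yaw 4.122781326799425 tilt [ 1.72814060e-03  2.47035177e-04 -9.99998476e-01] 0.7973027319842276 0.0 [ 0.8 -1.3  0.4] [-0.13  0.35 -0.18  1.85  0.08  0.95 -1.85]
```

Call:
drive_tool(
  moves=[
    {"travel": [-22,58,-3],"delta_rot": [0,0,0.02],"gripper": 0.8},
    {"travel": [-44,116,-6],"delta_rot": [0,0,0.04],"gripper": 0.8},
    {"travel": [-66,174,-9],"delta_rot": [0,0,0.06],"gripper": 0.8},
    {"travel": [-88,232,-12],"delta_rot": [0,0,0.08],"gripper": 0.8},
    {"travel": [-110,290,-15],"delta_rot": [0,0,0.1],"gripper": 0.8},
    {"travel": [-130,345,-17],"delta_rot": [0,0,0.1156],"gripper": 0.8},
    {"travel": [-142,385,-17],"delta_rot": [0,0,0.1156],"gripper": 0.8},
    {"travel": [-142,385,-17],"delta_rot": [0,0,0.1156],"gripper": 0.8},
    {"travel": [-142,385,-17],"delta_rot": [0,0,0.1156],"gripper": 0.8},
  ],
)

```text
time: 17.32
position: [0.4449, -0.2974, 0.199]
eef_rot: [-3.14, 0.069, -0.0]
force: [-0.2, 0.3, 0.0]
gripper_width: 0.799
finger_force: 0.0
```

```bash
python3 chk.py thin_plate .06 p4.png; python3 go.py .4246,-.137,.20,-2.5;  python3 - <<'E'
from fit import *
c=manip.capture('top'); x,y=proj(c,[[.5496,.2464,.03]])[0].astype(int)
g=cv2.cvtColor(c['frame'],cv2.COLOR_RGB2GRAY); x0,y0=x-40,y-40; s=8
G=cv2.resize(g[y0:y+40,x0:x+40],None,fx=s,fy=s,interpolation=cv2.INTER_CUBIC).astype(float)
u=((proj(c,[[.5496,.2470,.072]])[0]-[x0,y0]+.5)*s-.5).astype(int)
for th in (150,165):
    k,l=cv2.connectedComponents((G>th).astype(np.uint8)); m=(l==l[u[1],u[0]])
    yy,xx=np.nonzero(m); Q=at_z(c,np.c_[(xx+.5)/s-.5+x0,(yy+.5)/s-.5+y0],.072)[:,:2]
    r=cv2.minAreaRect((Q*1000).astype(np.float32)); print(th,np.round(Q.mean(0)*1000,1),np.round(r[0],1),np.round(r[1],1),round(r[2],1))
E
```

```text
scene [551.8 245.8] 4.996014078099475 0.05617608409986863 0.89
top [549.1 248.6] 4.556573820359235 0.07978845711657856 0.76
(0.4246, -0.137, 0.2, -2.5) travel [ -27.3 -158.8   -0.8] rot [-0.0004 -0.0001  0.0014]
17.525 [ 0.4452046  -0.2968614   0.19914575] yaw -2.4214632121516435 tilt [ 1.68133996e-04  4.41600280e-04 -9.99999888e-01] 0.7970675261969471 0.0 [-0.2  0.3  0.3] [ 0.44  0.27  0.03  1.92 -0.01  0.95 -1.13]
150 [549.1 248.4] [549.4 248.3] [91.7 51.8] 5.7
165 [548.9 248.4] [549.4 248.3] [89.4 49.7] 5.7
```

View pics/p4.png

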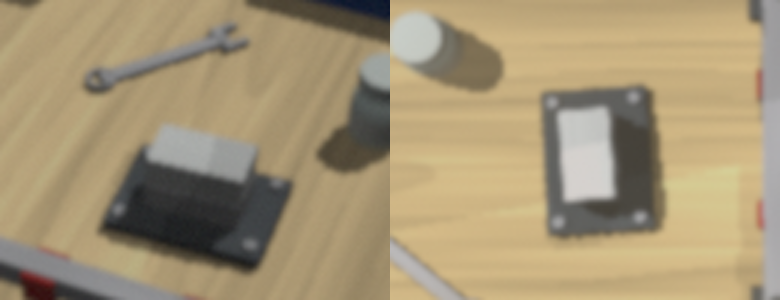

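The crops show two plates flush on the seat. Against the same camera's fixture centre the thin plate is within about 1 mm, and yaw is within about 1°. Next is the weight.

Call:
drive_tool(
  moves=[
    {"travel": [-9,-60,0],"delta_rot": [0,0,0],"gripper": 0.8},
    {"travel": [-18,-115,0],"delta_rot": [0,0,0],"gripper": 0.8},
    {"travel": [-27.3,-158.8,0],"delta_rot": [0,0,0.002],"gripper": 0.8},
    {"travel": [-27.3,-158.8,20],"delta_rot": [0,0,0.005],"gripper": 0.8},
    {"travel": [-27.3,-158.8,50],"delta_rot": [0,0,0.005],"gripper": 0.8},
    {"travel": [-27.3,-158.8,80],"delta_rot": [0,0,0.005],"gripper": 0.8},
    {"travel": [-27.3,-158.8,80],"delta_rot": [0,0,0.005],"gripper": 0.8},
    {"travel": [-27.3,-158.8,80],"delta_rot": [0,0,0.005],"gripper": 0.8},
  ],
)

```text
time: 18.58
position: [0.4251, -0.1384, 0.12]
eef_rot: [3.14, -0.078, 0.002]
force: [0.2, -0.2, -0.5]
gripper_width: 0.8
finger_force: 0.0
```

```bash
python3 go.py .4246,-.137,.04,-2.7; python3 - <<'E'
from h import *
for n in('scene','top'):
    c=manip.capture(n); x,y=proj(c,[[.4246,-.137,.06]])[0].astype(int)
    globals()[n]=cv2.resize(c['frame'][y-50:y+50,x-65:x+65],(390,300),interpolation=cv2.INTER_CUBIC)
cv2.imwrite('pics/p5.png',np.hstack([scene,top])[:,:,::-1])
E
```

```text
(0.4246, -0.137, 0.04, -2.7) travel [-0.6 -1.3 80. ] rot [ 0.0001 -0.001  -0.0022]
18.575 [ 0.42505698 -0.13836086  0.12004329] yaw -2.8277796256458285 tilt [ 1.02390917e-03 -1.80992657e-04 -9.99999459e-01] 0.8001345943568977 0.0 [ 0.2 -0.2 -0.5] [ 0.23  0.25 -0.07  2.18  0.03  0.72 -1.47]
```

View pics/p5.png

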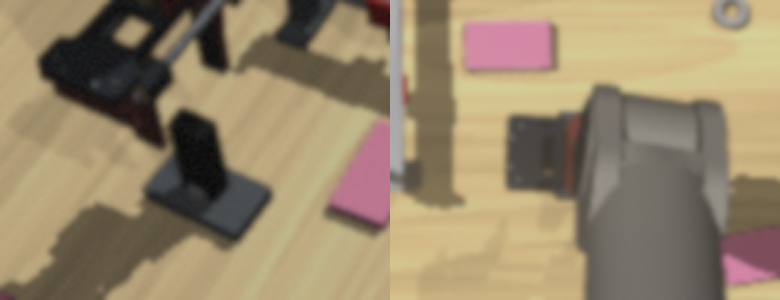

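The fingers straddle the handle, with tips at crop (212,65) and (150,142) and the handle top at (195,115). They close across its 22 mm side, and nothing is touched. Descending.

Call:
drive_tool(
  moves=[
    {"travel": [-0.6,-1,30],"delta_rot": [0,0,0],"gripper": 0.8},
    {"travel": [-0.6,-1,60],"delta_rot": [0,0,0],"gripper": 0.8},
    {"travel": [-0.6,-1,80],"delta_rot": [0,0,0],"gripper": 0.8},
    {"travel": [-0.6,-1,80],"delta_rot": [0,0,0],"gripper": 0.8},
    {"travel": [-0.6,-1,80],"delta_rot": [0,0,0],"gripper": 0.1},
    {"travel": [-0.6,-1,80],"delta_rot": [0,0,0],"gripper": 0.1},
    {"travel": [-0.6,-1,80],"delta_rot": [0,0,0],"gripper": 0.1},
    {"travel": [-0.6,-1,80],"delta_rot": [0,0,0],"gripper": 0.1},
    {"travel": [-0.6,-1,80],"delta_rot": [0,0,0],"gripper": 0.1},
    {"travel": [-0.6,-1,80],"delta_rot": [0,0,0],"gripper": 0.1},
  ],
  newtons=45,
)

```text
time: 19.92
position: [0.4239, -0.1379, 0.0392]
eef_rot: [3.14, -0.079, 0.0]
force: [0.6, -2.7, 1.6]
gripper_width: 0.252
finger_force: 45.0
```

Call:
drive_tool(
  moves=[
    {"travel": [0,0,-20],"delta_rot": [0,0,0],"gripper": 0.1},
    {"travel": [0,0,-60],"delta_rot": [0,0,0],"gripper": 0.1},
    {"travel": [0,0,-110],"delta_rot": [0,0,0],"gripper": 0.1},
    {"travel": [0,0,-145],"delta_rot": [0,0,0],"gripper": 0.1},
    {"travel": [0,0,-145],"delta_rot": [0,0,0],"gripper": 0.1},
    {"travel": [0,0,-145],"delta_rot": [0,0,0],"gripper": 0.1},
    {"travel": [0,0,-145],"delta_rot": [0,0,0],"gripper": 0.1},
  ],
)

```text
time: 20.8
position: [0.4222, -0.1371, 0.182]
eef_rot: [-3.14, 0.078, 0.007]
force: [-0.7, -0.0, -6.6]
gripper_width: 0.247
finger_force: 45.0
```

```bash
python3 go.py .5497,.246,.184,4.2
```

```text
(0.5497, 0.246, 0.184, 4.2) travel [ 108.3 -388.9   -2.2] rot [-0.0009  0.0044 -0.123 ]
20.8 [ 0.42219656 -0.13708805  0.18197528] yaw -2.8455742072296846 tilt [-4.36476988e-03  8.86997624e-04 -9.99990081e-01] 0.2470678010660486 44.966715574264526 [-0.7 -0.  -6.6] [ 0.24  0.15 -0.07  2.12  0.01  0.87 -1.46]
```

Call:
drive_tool(
  moves=[
    {"travel": [7,-25,-2],"delta_rot": [0,0,0],"gripper": 0.1},
    {"travel": [20,-70,-2],"delta_rot": [0,0,-0.02],"gripper": 0.1},
    {"travel": [33,-120,-2],"delta_rot": [0,0,-0.04],"gripper": 0.1},
    {"travel": [46,-170,-2],"delta_rot": [0,0,-0.06],"gripper": 0.1},
    {"travel": [59,-220,-2],"delta_rot": [0,0,-0.08],"gripper": 0.1},
    {"travel": [72,-270,-2],"delta_rot": [0,0,-0.1],"gripper": 0.1},
    {"travel": [85,-315,-2],"delta_rot": [0,0,-0.123],"gripper": 0.1},
    {"travel": [98,-355,-2],"delta_rot": [0,0,-0.123],"gripper": 0.1},
    {"travel": [106,-380,-2],"delta_rot": [0,0,-0.123],"gripper": 0.1},
    {"travel": [108,-389,-2],"delta_rot": [0,0,-0.123],"gripper": 0.1},
  ],
)

```text
time: 22.05
position: [0.5503, 0.2473, 0.184]
eef_rot: [3.139, 0.118, -0.005]
force: [-1.2, -0.6, -7.3]
gripper_width: 0.25
finger_force: 45.0
```

Call:
drive_tool(
  moves=[
    {"travel": [0,0,0],"delta_rot": [0,0,0],"gripper": 0.1},
    {"travel": [0,0,0],"delta_rot": [0,0,0],"gripper": 0.1},
    {"travel": [0,0,15],"delta_rot": [0,0,0],"gripper": 0.1},
    {"travel": [0,0,30],"delta_rot": [0,0,0],"gripper": 0.1},
    {"travel": [0,0,40],"delta_rot": [0,0,0],"gripper": 0.1},
    {"travel": [0,0,40],"delta_rot": [0,0,0],"gripper": 0.1},
    {"travel": [0,0,40],"delta_rot": [0,0,0],"gripper": 0.1},
    {"travel": [0,0,40],"delta_rot": [0,0,0],"gripper": 0.1},
    {"travel": [0,0,40],"delta_rot": [0,0,0],"gripper": 0.1},
  ],
)

```text
time: 23.18
position: [0.5513, 0.2458, 0.1466]
eef_rot: [-3.139, -0.115, -0.001]
force: [0.1, -0.4, -8.2]
gripper_width: 0.25
finger_force: 45.0
```

```bash
python3 - <<'E'
from fit import *
c=manip.capture('scene'); q=proj(c,[[.55,.246,.12]])[0]; x,y=q.astype(int)
z=manip.read_state()['position'][2]-.0392
L=manip.cut_out('weight','scene'); print(q,[(d['location'],d['confidence'],d['mask'].sum()) for d in L])
if L: 
    m=L[0]['mask']; r=fit([(c,m)],M['weight'][:1],[.5496,.2464,.0768],z); print('foot fit',r.x,np.degrees(r.x[2]),r.fun,z)
im=c['frame'].copy()
for t,zz,col in(('weight',z,(255,0,0)),('thin_plate',.06,(0,255,0))):
    V=place(M[t][0],[.5497+.0017,.246-.0012,np.radians(4.2)],zz)
    cv2.polylines(im,[np.round((cv2.convexHull(proj(c,V).astype(np.float32)))*16).astype(np.int32)],True,col,1,cv2.LINE_AA,4)
a=[cv2.resize(i[y-40:y+60,x-65:x+65],(390,300),interpolation=cv2.INTER_CUBIC) for i in (c['frame'],im)]
cv2.imwrite('pics/p6.png',np.hstack(a)[:,:,::-1])
E
python3 go.py .5497,.246,.1212,4.2
```

```text
[320.92895142 134.38321318] [([325.2, 136.7], 0.57, np.int64(574))]
foot fit [0.55381517 0.24988477 0.06707209] 3.8429479261197788 0.2691518772852939 0.10733356113964186
(0.5497, 0.246, 0.1212, 4.2) travel [-1.5 -0.4 25.2] rot [-0.0001 -0.0005 -0.0001]
23.275 [0.55119768 0.24575376 0.14644221] yaw 4.194340960986271 tilt [ 4.63107727e-04  1.68676615e-04 -9.99999879e-01] 0.2478921253769329 44.966676235198975 [ 0.9 -0.7 -6.8] [-0.31  0.46 -0.27  1.79  0.15  0.92 -2.15]
```

View pics/p6.png

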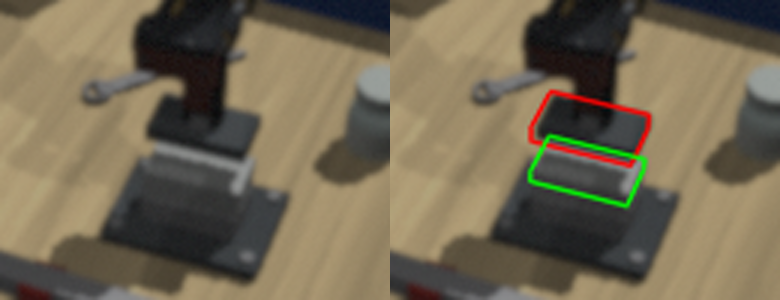

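The weight hangs level above the pile with a clear gap: foot front edge at crop (148,138)-(245,163), pile top edge at (143,155)-(250,185). The lateral error is about 1–2 mm, so I'm correcting it and lowering.

Call:
drive_tool(
  moves=[
    {"travel": [-2,0,5],"delta_rot": [0,0,0],"gripper": 0.1},
    {"travel": [-2,-0.3,12],"delta_rot": [0,0,0],"gripper": 0.1},
    {"travel": [-2,-0.3,18],"delta_rot": [0,0,0],"gripper": 0.1},
    {"travel": [-2,-0.3,22],"delta_rot": [0,0,0],"gripper": 0.1},
    {"travel": [-2,-0.3,24.5],"delta_rot": [0,0,0],"gripper": 0.1},
    {"travel": [-2,-0.3,24.5],"delta_rot": [0,0,0],"gripper": 0.1},
    {"travel": [-2,-0.3,24.5],"delta_rot": [0,0,0],"gripper": 0.1},
    {"travel": [-2,-0.3,24.5],"delta_rot": [0,0,0],"gripper": 0.1},
    {"travel": [-2,-0.3,24.5],"delta_rot": [0,0,0],"gripper": 0.1},
  ],
)

```text
time: 24.4
position: [0.5491, 0.2459, 0.1218]
eef_rot: [-3.139, -0.115, -0.0]
force: [-0.8, -0.7, -7.2]
gripper_width: 0.248
finger_force: 45.0
```

```bash
python3 - <<'E'
from fit import *
c=manip.capture('scene'); x,y=proj(c,[[.55,.246,.09]])[0].astype(int)
z=manip.read_state()['position'][2]-.0392
im=cv2.resize(c['frame'][y-40:y+35,x-50:x+50],None,fx=8,fy=8,interpolation=cv2.INTER_CUBIC)
for t,zz,col in(('weight',z,(255,0,0)),('thin_plate',.06,(0,255,0))):
    V=place(M[t][0],[.5497+.0017,.246-.0012,np.radians(4.2)],zz)
    P=(proj(c,V)-[x-50,y-40]+.5)*8-.5
    for q in P: cv2.drawMarker(im,tuple(int(v) for v in q),col,cv2.MARKER_CROSS,14,1)
cv2.imwrite('pics/p7.png',im[:,:,::-1])
E
python3 go.py .549,.246,.1212,4.2
```

```text
(0.549, 0.246, 0.1212, 4.2) travel [-0.1 -0.2  0.6] rot [-0.0001 -0.0002 -0.0002]
24.45 [0.54914816 0.24584447 0.1217815 ] yaw 4.186671621008042 tilt [ 2.40594679e-04  1.00527465e-04 -9.99999966e-01] 0.2466132242046262 44.96667802333832 [ 0.3 -0.2 -7.2] [-0.32  0.48 -0.27  1.81  0.16  0.87 -2.16]
```

View pics/p7.png

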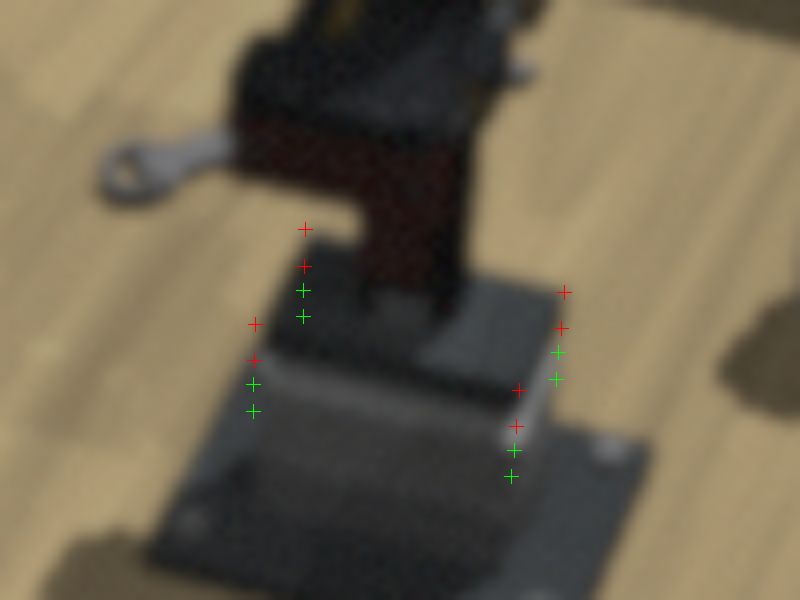

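The foot is level and parallel to the pile, with the foot and pile corners offset from their predictions by the same amount. The visible gap matches the expected 10 mm or so, so I'm handing in.

```bash
python3 -c "
from cell import manip
print(manip.read_state()['joint_vel'].round(4)); print(manip.job_done())"
```

```text
[ 0.0012  0.001   0.0008  0.0007  0.0017  0.0003 -0.0014]
the job is handed in; nothing more can be done
None
```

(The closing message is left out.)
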